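# Fetch the dispenser tier from behind the bottle and canister

### The arm

A 6-joint arm with a two-finger parallel gripper is mounted at the origin on the work surface. World frame = base frame: x ahead of the robot, y to its left, z up, the work surface at z = 0. Lengths are in m, angles in rad, forces in N, time in s.
With the tool pointing down it reaches from about 0.375 to 0.9 m from the base axis. Payload 3.1 kg.
Tool frame: the origin (TCP) lies at the very end of the fingers, on their centre line; the grasp point (between the pads) lies 19 mm behind it; z points along the fingers, y is the line along which they close (so a half turn about z gives the same grasp; the last joint's range is limited). The gripper opens to 87 mm and grips with 3 to 60 N. Pads are 19 mm wide; open, the fingers measure 117 mm over their backs; the gripper's body (75 mm by 190 mm) begins 51 mm behind the grasp point.
Start: joints at [-1.355, 0.527, 1.433, -0, 1.181, -0.178], TCP at [0.24, -0.577, 0.223] pointing down, gripper open.
Joint ranges: [-3.08, 3.08], [-0.75, 2.2], [0.22, 2.44], [-1.43, 4.57], [0, 2.65], [-2.85, 2.85]. Speed limits (rad/s): [2.79, 2.79, 3.14, 3.14, 3.14, 3.14].

### API

Orientations are given as a unit quaternion [x, y, z, w].
In Python, from rig import robot gives the robot as it stands. The module is installed in compiled form; this text tells all that it offers.
- The arm moves only by the tool play_rows, never from a script. Its argument "steps" is one flat list of numbers, 5 for each row, row after row: the opening, from -1 (shut) to 1 (fully open), then the shift along the tool's x, y, z as a fraction of full scale, then the turn about the tool's z as a fraction of full scale. In form: [claw, tx, ty, tz, twist, claw, tx, ty, tz, twist, ...]. A call has exactly 10 rows; each row shifts and turns the commanded pose from where the row before left it, along the tool's axes as they then stand; what a row does not reach is not made up. Full scale, the value 1, is 0.03 m for a shift and 0.1 rad for a turn. A row lasts 1/10 s, in which the tool goes at most 50 mm and 8.59 degrees, less where a joint would pass 70% of its speed; a pose out of reach is approached as far as the arm can. A call with a number of a shift or a turn outside -1 to 1 is refused whole. A call with a gripper value outside its range is refused whole. The fingers move at their own pace and stop on an object; "grip_force" is the grip in N (left out, the last holds). Time passes only in rows, so rows that do not move let the fingers close, or fill a call up. It gives the time, the measured TCP pose, the force, the opening and the grip force at its end, in the units of the state.
- robot.get_obs(): the state, without advancing time (a new reading comes with each control period).
- robot.camera(name): name is "scene" or "top" or "wrist"; returns a dict with "image" (420x560x3 uint8, red, green, blue), "mtx" (3x3 intrinsics, pixels), "D" ([k1, k2, p1, p2, k3] as OpenCV has them; the pictures are not rectified), "rvec" (rotation vector, rad) and "tvec" (3), from world to camera coordinates, as OpenCV has them. Camera axes: x right, y down, z forward; pixel columns grow to the right and rows downward; lengths in m; the calibration is good to about 2 mm. A picture is of the moment at which its call begins. There is no depth.
- robot.hand_in(): hands the job in; it is judged then, once.
The state is a dict: "time": time; "q": joint angles; "joint_velocities": joint speeds; "joint_torque": joint torques, N m; "position": TCP position; "tool_rot": TCP orientation; "ft_force": force on the tool from outside, world axes, zero at the start; "moment": the same for the moment, N m; "grip_width": finger opening in m; "grip_force": force on a finger pad.
Only numpy, scipy, OpenCV 4.12 (cv2) and the standard library are available. Lean on these libraries where they do the work, as an engineer would, in place of code of your own. Each camera call takes 0.05 s, during which the arm holds its last target. There are 200 camera calls.

### The job

The third tier of the formula dispenser is stuck behind the bottle and the canister on the wooden board: leave it there until you have stood both of those on the orange trivet, then set the tier squarely on top of the dispenser and the spout lid squarely on the tier. Only when the dispenser is complete, put the bottle back in the middle of the square coaster and the canister back in the middle of the round one. Keep bottle, canister and tier upright throughout and do not shift the saucepan lid or the mug.

Things in the scene. Friction and masses are not known exactly. Their poses are not given: they have to be found in the camera images.
- bottle: Closed polypropylene bottle with a white domed cap, upright, 128 mm tall; straight round body 56 mm in diameter up to 92 mm, above it the cap, 50 mm in diameter to 108 mm and then domed. About 0.22 kg. Loose; at the start it stands in the middle of the square coaster. Origin at the centre of its underside, z up.
- canister: Plain straight steel canister with a flat lid that stays on, upright, 52 mm in diameter (53 mm at the lid, the top 14 mm), 100 mm tall. About 0.25 kg. Loose; at the start it stands in the middle of the round coaster. Origin at the centre of its underside, z up.
- tier: Third tier of the dispenser: closed white plastic round tub, 64 mm in diameter, 46 mm tall, flat above and below, two thin grey bands. About 0.14 kg. Loose; at the start it stands on the wooden board (8 mm thick), behind and between bottle and canister, with gaps of about 18 to 28 mm to them. Origin: centre of its underside, z up.
- spout_lid: Spout lid: white disc 64 mm in diameter, 12 mm thick, on top a central round grip knob (28 mm in diameter, 30 mm tall, top at 42 mm); a flat spout (20 mm wide, underside 3 mm above the disc's) reaches 53 mm from the centre along -x, any direction is fine. About 0.06 kg. Loose, lies knob up on the counter near the robot. Origin: centre of the disc's underside, z up.
- dispenser: White plastic formula dispenser, fixed: round foot 96 mm in diameter, on it two tiers 64 mm in diameter; flat top 105 mm above the counter, the place for the third tier. Nothing locates it: the tier simply rests on top, and the spout lid likewise on the tier. Left or right of the board, with the trivet on the other side. Origin: centre of its underside, z up.
- trivet: Orange silicone trivet, the side area: flat fixed mat, 210 mm along its x, 120 mm along its y, 6 mm thick, with room for bottle and canister side by side along its x. Origin at the centre of its underside, z up.
- square_coaster: Square cork coaster, 68 mm by 68 mm, 4 mm thick, fixed on the wooden board (top 12 mm above the counter): the bottle's place. The two coasters lie side by side 108 mm apart in the front half of the board, either one on the left. Origin: centre of its underside, z up.
- round_coaster: Round cork coaster, 74 mm in diameter, 4 mm thick, fixed on the wooden board (its top 12 mm above the counter): the canister's place. Origin at the centre of its underside, z up.
- pan_lid: Bystander: steel saucepan lid, 140 mm in diameter, 25 mm high at the dome, with a black knob up to 50 mm; lies loose at the back right. Leave it alone. Origin at the centre of its underside.
- mug: Bystander: blue ceramic mug, 82 mm in diameter, 92 mm tall, stands loose at the back left. Leave it alone. Origin at the centre of its underside.
Mind the look-alikes: they are no part of the job. Leave any green look-alike of the spout_lid alone.

How it is judged:
On the way, in this order (a step that is already met when the one before it is completed fails the run):
1. bottle and canister both stand released on the trivet while the tier is still at its place (within 25 mm) and the spout lid is not yet on the dispenser (x of bottle in the frame of trivet between -0.092 and 0.092 m and y of bottle in the frame of trivet between -0.05 and 0.05 m and z of bottle in the frame of trivet between 0.002 and 0.011 m and angle between each of bottle, canister's own z axis and vertical below 0.1 rad and contact force between the fingers and bottle below 0.05 N and linear speed of each of bottle, canister below 0.02 m/s and x of canister in the frame of trivet between -0.092 and 0.092 m and y of canister in the frame of trivet between -0.05 and 0.05 m and z of canister in the frame of trivet between 0.002 and 0.011 m and contact force between the fingers and canister below 0.05 N and distance of tier from where it was at the start of the episode below 0.025 m and horizontal distance between spout_lid and dispenser above 0.06 m), for 0.2 s.
2. the tier stands released on top of the dispenser, bottle and canister still on the trivet (horizontal distance between tier and dispenser below 0.01 m and z of tier in the frame of dispenser between 0.1 and 0.111 m and angle between each of tier, bottle, canister's own z axis and vertical below 0.1 rad and contact force between the fingers and tier below 0.05 N and linear speed of each of tier, bottle, canister below 0.02 m/s and x of bottle in the frame of trivet between -0.092 and 0.092 m and y of bottle in the frame of trivet between -0.05 and 0.05 m and z of bottle in the frame of trivet between 0.002 and 0.011 m and contact force between the fingers and bottle below 0.05 N and x of canister in the frame of trivet between -0.092 and 0.092 m and y of canister in the frame of trivet between -0.05 and 0.05 m and z of canister in the frame of trivet between 0.002 and 0.011 m and contact force between the fingers and canister below 0.05 N), for 0.2 s.
3. the spout lid lies released on the tier on the dispenser, bottle and canister still on the trivet (all of step 2 and horizontal distance between spout_lid and dispenser below 0.016 m and z of spout_lid in the frame of dispenser between 0.146 and 0.157 m and angle between spout_lid's own z axis and vertical below 0.1 rad and contact force between the fingers and spout_lid below 0.05 N and linear speed of spout_lid below 0.02 m/s and horizontal distance between spout_lid and tier below 0.01 m), for 0.2 s.
At the end, for the whole second after the job is handed in: Tier level on the dispenser and spout lid level on the tier (centres within 10 mm each, lid within 16 mm of the dispenser), bottle upright on the square and canister on the round coaster (centres within 15 mm), all released and at rest (horizontal distance between tier and dispenser below 0.01 m and z of tier in the frame of dispenser between 0.1 and 0.111 m and angle between each of tier, spout_lid, bottle, canister's own z axis and vertical below 0.1 rad and contact force between the fingers and tier below 0.05 N and linear speed of each of tier, spout_lid, bottle, canister below 0.02 m/s and horizontal distance between spout_lid and dispenser below 0.016 m and z of spout_lid in the frame of dispenser between 0.146 and 0.157 m and contact force between the fingers and spout_lid below 0.05 N and horizontal distance between spout_lid and tier below 0.01 m and horizontal distance between bottle and square_coaster below 0.015 m and z of bottle in the frame of square_coaster between 0 and 0.009 m and contact force between the fingers and bottle below 0.05 N and horizontal distance between canister and round_coaster below 0.015 m and z of canister in the frame of round_coaster between 0 and 0.009 m and contact force between the fingers and canister below 0.05 N); the robot touches nothing.
It fails at once if bottle, canister or tier tilted by more than 35 degrees (angle between any of bottle, canister, tier's own z axis and vertical above 0.61 rad).
It fails at once if the saucepan lid or the mug shifted by more than 25 mm (distance of any of pan_lid, mug from where it was at the start of the episode above 0.025 m).
It also fails if it takes over 139 s, if anything falls off the work surface, if the arm or the gripper's body presses on something with over 40 N, if the wrist force passes 120 N, or if a joint passes its speed limit or range.

## Working session

There is one attempt and no reset: what is moved stays moved. The work goes in short steps, Python scripts to look and compute and a tool call to move; the robot and the scene stay as the last step left them, time stands still between calls to the robot, and variables do not carry over. Pictures are saved under pics/ and viewed, at most 14 in all, crops included, and the job is handed in when it is done.

Besides the shell and the picture viewer there is one more tool, called as a command line: name --argument value ..., lists and objects as JSON in quotes. play_rows: Moves the arm, as the interface text tells. Shift numbers are shares of 0.03 m and turn numbers shares of 0.1 rad, none past 1 either way. Its arguments: {"type":"object","properties":{"steps":{"type":"array"},"grip_force":{"type":"number"}},"required":["steps"]}

```bash
mkdir -p pics; cat > h.py <<'E'
import numpy as np, cv2
from rig import robot
def snap(n,f):
    c=robot.camera(n); cv2.imwrite('pics/'+f+'.png',c['image'][:,:,::-1]); np.savez('pics/'+f+'.npz',**c); return c
def ray(c,uv,z):
    uv=np.array(uv,float).reshape(-1,1,2)
    p=cv2.undistortPoints(uv,c['mtx'],np.array(c['D'])).reshape(-1,2)
    R=cv2.Rodrigues(np.array(c['rvec'],float))[0]; t=np.array(c['tvec'],float).ravel()
    o=-R.T@t; d=np.c_[p,np.ones(len(p))]@R
    return o+d*((z-o[2])/d[:,2])[:,None]
def proj(c,P): return cv2.projectPoints(np.array(P,float).reshape(-1,3),np.array(c['rvec'],float),np.array(c['tvec'],float),c['mtx'],np.array(c['D'],float))[0].reshape(-1,2)
E
python3 - <<'E'
from h import *
for n in('top','scene'):
    c=snap(n,n+'0'); R=cv2.Rodrigues(np.array(c['rvec'],float))[0]; print(n,-R.T@np.array(c['tvec']).ravel())
o=robot.get_obs(); print(o)
E
```

```text
top [ 0.36913803 -0.03491111  0.88097117]
scene [ 1.17481898 -0.54785065  0.80919375]
{'time': 0.1, 'q': array([-1.35549001e+00,  5.28393544e-01,  1.43375715e+00, -3.53954538e-05,
        1.18138772e+00, -1.78538115e-01]), 'joint_velocities': array([ 0.00029749, -0.00217377, -0.00194612, -0.0003837 ,  0.001549  ,
        0.00066417]), 'joint_torque': array([-1.73128606e-04, -4.40985417e+01, -1.77151108e+01,  6.35087932e-02,
        5.34076814e-02, -3.96941027e-05]), 'position': array([ 0.23969322, -0.57650765,  0.22166239]), 'tool_rot': array([ 9.80671615e-01,  1.95658472e-01, -3.42480023e-05, -9.72416508e-04]), 'ft_force': array([-0.03589689, -0.79093547, -0.33270826]), 'moment': array([ 0.01837514, -0.00912876, -0.00987935]), 'grip_force': 0.0, 'grip_width': 0.08716245214692041}
```

View pics/top0.png

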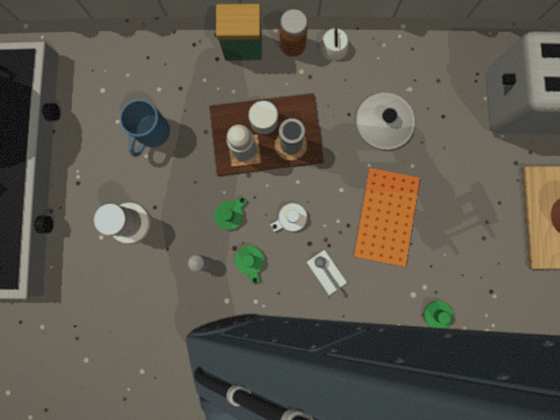

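View pics/scene0.png

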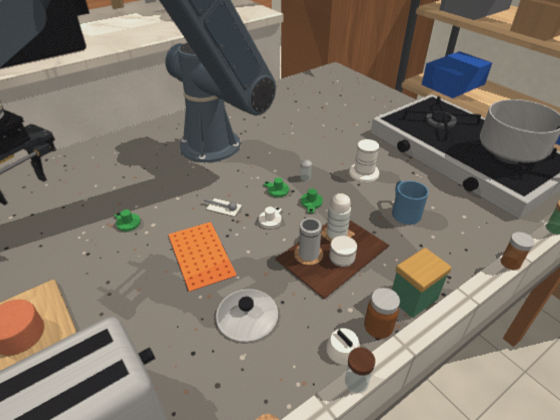

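```bash
python3 - <<'E'
import cv2,numpy as np
t=cv2.imread('pics/top0.png');s=cv2.imread('pics/scene0.png')
def cr(i,x,y,w,h,k):return cv2.resize(i[y:y+h,x:x+w],None,fx=k,fy=k,interpolation=cv2.INTER_CUBIC)
m=np.zeros((600,800,3),np.uint8)
m[:400,:480]=cr(t,205,88,120,100,4)      # board
m[:200,480:800]=cr(t,85,195,80,50,4)  # dispenser
m[200:400,480:800]=cr(t,260,195,80,50,4) # lid
m[400:600,:800]=cr(s,200,180,200,50,4)
cv2.imwrite('pics/m1.png',m)
m[:600,:800]=cr(s,200,130,200,150,4)
cv2.imwrite('pics/m2.png',m)
E
```

```text
(no output)
```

View pics/m1.png

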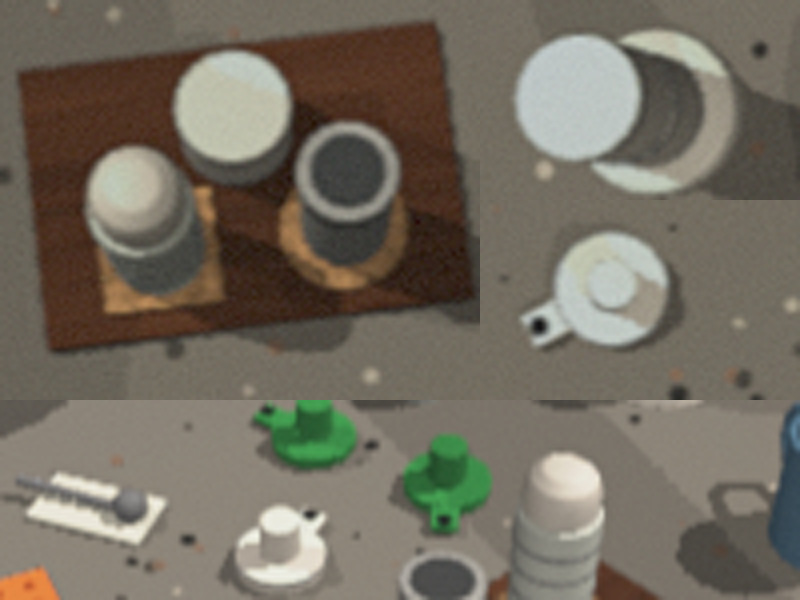

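View pics/m2.png

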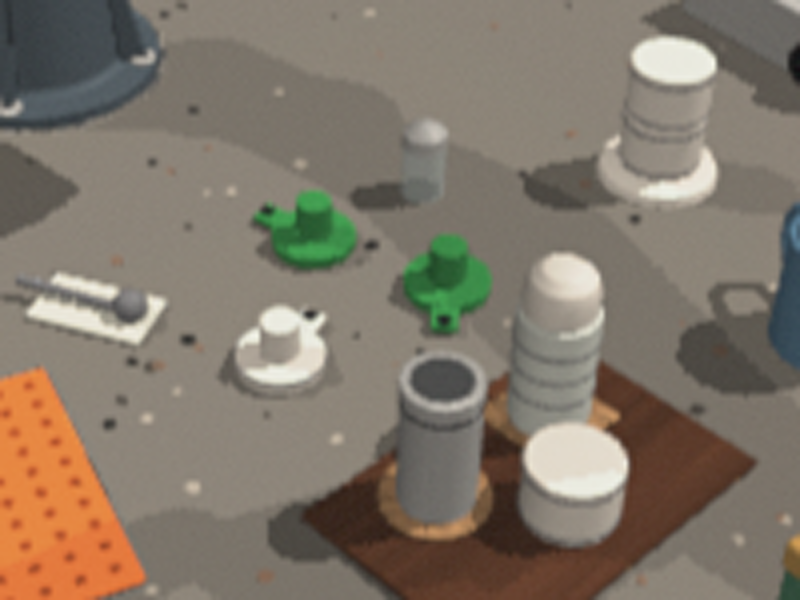

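```bash
cat > m.py <<'E'
from h import *
T=np.load('pics/top0.npz');S=np.load('pics/scene0.npz')
def t(x0,y0,P,z): P=np.array(P,float).reshape(-1,2); return ray(T,(P+.5)/4-.5+[x0,y0],z)[:,:2].round(4)
def s(P,z): P=np.array(P,float).reshape(-1,2); return ray(S,(P+.5)/4-.5+[200,130],z)[:,:2].round(4)
print('board',t(205,88,[(20,75),(435,22),(472,295),(52,350)],.008).tolist())
print('tier',t(205,88,(234,109),.054),s((575,463),.054))
print('can',t(205,88,(347,171),.112),s((443,382),.112))
print('sq corners',t(205,88,[(222,297),(105,310),(210,187)],.012).tolist())
print('round',t(205,88,(344,224),.012))
print('bottle dome',t(205,88,(138,186),.12),'ring',t(205,88,(141,203),.104), s((566,283),.12))
print('disp',t(85,195,(98,97),.105),s((672,62),.105))
print('foot',t(85,195,(175,110),.012))
print('lid knob',t(260,195,(131,85),.042),s((281,323),.042),'disc',t(260,195,(131,90),.012),'spout',t(260,195,(58,127),.01))
for c,n in((T,'T'),(S,'S')):
    h=cv2.cvtColor(c['image'],cv2.COLOR_RGB2HSV); m=cv2.inRange(h,(5,150,120),(14,255,255))
    m=cv2.morphologyEx(m,cv2.MORPH_CLOSE,np.ones((5,5)))
    k=max(cv2.findContours(m,0,2)[0],key=cv2.contourArea)
    w=ray(c,k.reshape(-1,2),.006)[:,:2].astype(np.float32); print(n,cv2.minAreaRect(w))
E
python3 m.py
```

```text
board [[0.7089, 0.1374], [0.7405, -0.1078], [0.5749, -0.1266], [0.5439, 0.1162]]
tier [[0.6705 0.0089]] [[0.6727 0.0084]]
can [[ 0.6159 -0.0524]] [[ 0.615  -0.0523]]
sq corners [[0.5735, 0.018], [0.5663, 0.0853], [0.6388, 0.0251]]
round [[ 0.6163 -0.0526]]
bottle dome [[0.606  0.0542]] ring [[0.6019 0.0545]] [[0.5962 0.0622]]
disp [[0.4361 0.319 ]] [[0.4357 0.3174]]
foot [[0.4364 0.317 ]]
lid knob [[ 0.4454 -0.0544]] [[ 0.4475 -0.0548]] disc [[ 0.4452 -0.0551]] spout [[ 0.4247 -0.0136]]
T ((0.4462762475013733, -0.27256667613983154), (0.12015847861766815, 0.2094942033290863), 78.3948745727539)
S ((0.4458012580871582, -0.2733446955680847), (0.11971595138311386, 0.21159806847572327), 78.80442810058594)
```

play_rows --steps '[1, 0, 0, 0, 0.985, 1, 0, 0, 0, 0.985, 1, 0, 0, 0, 0.985, 1, 0, 0, 0, 0.985, 1, 0.5, -1, 0, 0, 1, 0.5, -1, 0, 0, 1, 0.5, -1, 0, 0, 1, 0.5, -1, 0, 0, 1, 0.5, -1, 0, 0, 1, 0.5, -1, 0, 0]' --grip_force 20

```text
time: 1.1
position: [0.3301, -0.3956, 0.2222]
tool_rot: [1.0, -0.0, -0.0, -0.0]
ft_force: [0.5, 0.1, -0.1]
grip_width: 0.0869
grip_force: 0.0
```

play_rows --steps '[1, 0.6, -1, 0, 0, 1, 0.6, -1, 0, 0, 1, 0.6, -1, 0, 0, 1, 0.6, -1, 0, 0, 1, 0.6, -1, 0, 0, 1, 0.6, -1, 0, 0, 1, 0.6, -1, 0, 0, 1, 0.6, -1, 0, 0, 1, 0.6, -1, 0, 0, 1, 0.6, -1, 0, 0]'

```text
time: 2.1
position: [0.5102, -0.0957, 0.2223]
tool_rot: [1.0, -0.0, -0.0, -0.0]
ft_force: [-0.0, -0.1, 0.6]
grip_width: 0.0869
grip_force: 0.0
```

play_rows --steps '[1, 0.6, -1, 0, 0, 1, 0.6, -1, 0, 0, 1, 0.6, -1, 0, 0, 1, 0.6, -1, 0, 0, 1, 0.6, -1, 0, 0, 1, 0, 0, 0, 0, 1, 0, 0, 0, 0, 1, 0, 0, 0, 0, 1, 0, 0, 0, 0, 1, 0, 0, 0, 0]'

```text
time: 3.1
position: [0.5996, 0.0518, 0.2226]
tool_rot: [1.0, -0.001, -0.0, 0.0]
ft_force: [0.9, 0.8, -0.1]
grip_width: 0.0871
grip_force: 0.0
```

```bash
python3 - <<'E'
from h import *
c=snap('wrist','w1'); o=robot.get_obs(); print(o['position'],o['ft_force'])
for n,p in dict(b=(.602,.0547,.14),c=(.6157,-.0525,.112),t=(.6715,.0087,.054),tcp=o['position'],sq=(.5663,.0853,.012)).items(): print(n,proj(c,p).round(1))
E
```

```text
[0.59968565 0.05188246 0.22266485] [ 0.58093519  0.15218797 -0.20701042]
b [[280.  211.5]]
c [[422.2 183.2]]
t [[334.3 105.3]]
tcp [[283.3 266.7]]
sq [[252.8 208.3]]
```

View pics/w1.png

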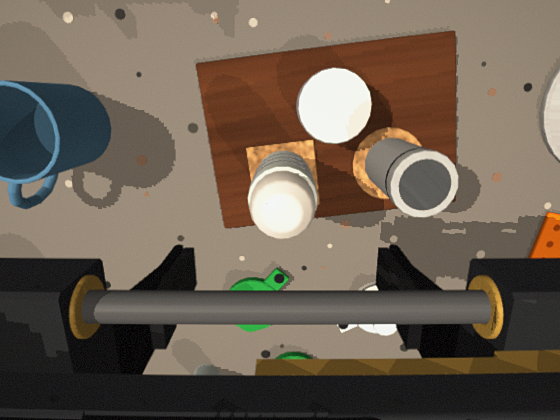

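play_rows --steps '[1, 0.08, -0.1, 0.7, 0, 1, 0, 0, 0.7, 0, 1, 0, 0, 0.7, 0, 1, 0, 0, 0.7, 0, 1, 0, 0, 0.7, 0, 1, 0, 0, 0.7, 0, 1, 0, 0, 0.68, 0, 1, 0, 0, 0, 0, 1, 0, 0, 0, 0, -1, 0, 0, 0, 0]'

```text
time: 4.15
position: [0.6034, 0.0555, 0.0774]
tool_rot: [1.0, -0.0, 0.001, 0.0]
ft_force: [-0.5, -0.8, -0.1]
grip_width: 0.084
grip_force: 0.0
```

play_rows --steps '[-1, 0, 0, 0, 0, -1, 0, 0, 0, 0, -1, 0, 0, 0, 0, -1, 0, 0, 0, 0, -1, 0, 0, 0, 0, -1, 0, 0, 0, 0, -1, 0, 0, 0, 0, -1, 0, 0, 0, 0, -1, 0, 0, 0, 0, -1, 0, 0, 0, 0]'

```text
time: 5.15
position: [0.6027, 0.0556, 0.0765]
tool_rot: [1.0, -0.0, 0.0, 0.0]
ft_force: [0.4, -1.1, 5.2]
grip_width: 0.0556
grip_force: 20.0
```

play_rows --steps '[-1, 0, 0, -0.3, 0, -1, 0, 0, -0.7, 0, -1, 0, 0, -1, 0, -1, 0, 0, -1, 0, -1, 0, 0, -1, 0, -1, 0, 0, -0.7, 0, -1, 0, 0, -0.3, 0, -1, -0.1, 0.3, 0, 0, -1, -0.2, 0.6, 0, 0, -1, -0.3, 0.8, 0, 0]'

```text
time: 6.15
position: [0.5828, 0.0049, 0.224]
tool_rot: [1.0, 0.001, -0.002, -0.0]
ft_force: [0.1, -0.3, -1.5]
grip_width: 0.0554
grip_force: 20.0
```

play_rows --steps '[-1, -0.3, 1, 0, 0, -1, -0.3, 1, 0, 0, -1, -0.3, 1, 0, 0, -1, -0.3, 1, 0, 0, -1, -0.3, 1, 0, 0, -1, -0.3, 1, 0, 0, -1, -0.3, 1, 0, 0, -1, -0.3, 1, 0, 0, -1, -0.3, 0.8, 0, 0, -1, -0.3, 0.5, 0, 0]'

```text
time: 7.15
position: [0.4923, -0.2758, 0.2239]
tool_rot: [1.0, -0.001, -0.002, -0.001]
ft_force: [-0.3, 0.4, -2.2]
grip_width: 0.0555
grip_force: 20.0
```

play_rows --steps '[-1, 0, 0.2, 0, 0, -1, 0, 0, 0.5, 0, -1, 0, 0, 1, 0, -1, 0, 0, 1, 0, -1, 0, 0, 1, 0, -1, 0, 0, 0.8, 0, -1, 0, 0, 0.4, 0, -1, 0, 0, 0.2, 0, -1, 0, 0, 0.1, 0, -1, 0, 0, 0, 0]'

```text
time: 8.15
position: [0.4947, -0.2804, 0.0765]
tool_rot: [1.0, -0.0, 0.0, 0.0]
ft_force: [0.5, -0.4, -1.9]
grip_width: 0.0554
grip_force: 20.0
```

play_rows --steps '[-1, 0, 0, 0.08, 0, -1, 0, 0, 0.05, 0, -1, 0, 0, 0.04, 0, -1, 0, 0, 0, 0, 1, 0, 0, 0, 0, 1, 0, 0, 0, 0, 1, 0, 0, 0, 0, 1, 0, 0, 0, 0, 1, 0, 0, 0, 0, 1, 0, 0, 0, 0]'

```text
time: 9.15
position: [0.4944, -0.2802, 0.0711]
tool_rot: [1.0, -0.0, 0.0, 0.0]
ft_force: [0.5, -0.3, 0.6]
grip_width: 0.0861
grip_force: 0.0
```

play_rows --steps '[1, 0, 0, -0.5, 0, 1, 0, 0, -1, 0, 1, 0, 0, -1, 0, 1, 0, 0, -1, 0, 1, 0.2, -0.3, -1, 0, 1, 0.5, -1, 0, 0, 1, 0.5, -1, 0, 0, 1, 0.5, -1, 0, 0, 1, 0.5, -1, 0, 0, 1, 0.5, -1, 0, 0]'

```text
time: 10.15
position: [0.5757, -0.1199, 0.2061]
tool_rot: [1.0, -0.0, -0.0, -0.0]
ft_force: [1.2, -0.3, 0.4]
grip_width: 0.0871
grip_force: 0.0
```

play_rows --steps '[1, 0.5, -1, 0, 0, 1, 0.5, -0.9, 0, 0, 1, 0.3, -0.4, 0, 0, 1, 0, 0, 0, 0, 1, 0, 0, 0, 0, 1, 0, 0, 0, 0, 1, 0, 0, 0, 0, 1, 0, 0, 0, 0, 1, 0, 0, 0, 0, 1, 0, 0, 0, 0]'

```text
time: 11.15
position: [0.6142, -0.0526, 0.2061]
tool_rot: [1.0, -0.0, -0.0, 0.0]
ft_force: [-0.0, -0.0, 0.3]
grip_width: 0.0871
grip_force: 0.0
```

```bash
python3 - <<'E'
from h import *
c=snap('wrist','w2');snap('top','t2'); o=robot.get_obs(); print(o['position'],o['ft_force'])
for n,p in dict(c=(.6157,-.0525,.112),t=(.6715,.0087,.054)).items(): print(n,proj(c,p).round(1))
E
```

```text
[ 0.61429272 -0.05233677  0.20608837] [ 0.44806953 -0.14243239  0.43043055]
c [[284.2 208.1]]
t [[210.9 124. ]]
```

View pics/w2.png

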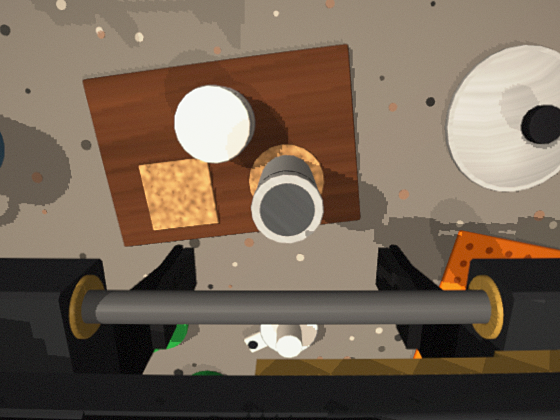

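play_rows --steps '[1, 0.04, 0.03, 0.6, 0, 1, 0, 0, 0.8, 0, 1, 0, 0, 0.8, 0, 1, 0, 0, 0.8, 0, 1, 0, 0, 0.8, 0, 1, 0, 0, 0.6, 0, 1, 0, 0, 0.36, 0, 1, 0, 0, 0, 0, 1, 0, 0, 0, 0, -1, 0, 0, 0, 0]'

```text
time: 12.25
position: [0.6165, -0.0533, 0.0644]
tool_rot: [1.0, -0.0, 0.001, 0.0]
ft_force: [0.8, -0.0, -0.1]
grip_width: 0.0838
grip_force: 0.0
```

play_rows --steps '[-1, 0, 0, 0, 0, -1, 0, 0, 0, 0, -1, 0, 0, 0, 0, -1, 0, 0, 0, 0, -1, 0, 0, 0, 0, -1, 0, 0, 0, 0, -1, 0, 0, 0, 0, -1, 0, 0, 0, 0, -1, 0, 0, 0, 0, -1, 0, 0, 0, 0]'

```text
time: 13.25
position: [0.6157, -0.0532, 0.0634]
tool_rot: [1.0, -0.0, 0.0, 0.0]
ft_force: [-0.4, -1.2, 3.0]
grip_width: 0.0526
grip_force: 20.0
```

```bash
python3 - <<'E'
from h import *
c=np.load('pics/w2.npz'); R=cv2.Rodrigues(c['rvec'])[0]; print(-R.T@c['tvec'].ravel()-[.6143,-.0523,.2061])
c=np.load('pics/t2.npz'); h=cv2.cvtColor(c['image'],cv2.COLOR_RGB2HSV)
print(proj(c,[(.4945,-.2803,.134)]))
sq=[(139,167),(209,157),(218,222),(153,230)]; w=np.load('pics/w2.npz'); P=ray(w,sq,.012); print(P.round(4),P.mean(0))
E
```

```text
[ 0.0773043  -0.00130806  0.162062  ]
[[407.05696767 186.14459629]]
[[0.6279 0.0898 0.012 ]
 [0.6376 0.0205 0.012 ]
 [0.5714 0.0151 0.012 ]
 [0.5626 0.0825 0.012 ]] [0.59986466 0.05197798 0.012     ]
```

play_rows --steps '[-1, 0, 0, -0.3, 0, -1, 0, 0, -0.7, 0, -1, 0, 0, -1, 0, -1, 0, 0, -1, 0, -1, 0, 0, -1, 0, -1, 0, 0, -0.8, 0, -1, 0, 0, -0.4, 0, -1, -0.3, 0.3, 0, 0, -1, -0.6, 0.6, 0, 0, -1, -0.9, 0.9, 0, 0]'

```text
time: 14.25
position: [0.56, -0.1067, 0.2174]
tool_rot: [1.0, 0.001, -0.001, -0.001]
ft_force: [0.0, -1.1, -2.1]
grip_width: 0.0523
grip_force: 20.0
```

play_rows --steps '[-1, -1, 0.95, 0, 0, -1, -1, 0.95, 0, 0, -1, -1, 0.95, 0, 0, -1, -1, 0.95, 0, 0, -1, -0.8, 0.7, 0, 0, -1, -0.5, 0.5, 0, 0, -1, -0.17, 0.2, 0, 0, -1, 0, 0, 0, 0, -1, 0, 0, 0.5, 0, -1, 0, 0, 1, 0]'

```text
time: 15.25
position: [0.3994, -0.2637, 0.1751]
tool_rot: [1.0, 0.0, 0.002, 0.002]
ft_force: [0.7, -1.5, -2.5]
grip_width: 0.0525
grip_force: 20.0
```

play_rows --steps '[-1, 0, 0, 1, 0, -1, 0, 0, 1, 0, -1, 0, 0, 0.8, 0, -1, 0, 0, 0.4, 0, -1, 0, 0, 0.2, 0, -1, 0, 0, 0.1, 0, -1, 0, 0, 0, 0, -1, 0, 0, 0, 0, -1, 0, 0, 0, 0, -1, 0, 0, 0, 0]'

```text
time: 16.25
position: [0.3977, -0.2634, 0.0699]
tool_rot: [1.0, -0.0, 0.0, 0.0]
ft_force: [-0.3, -0.1, -2.9]
grip_width: 0.0525
grip_force: 20.0
```

play_rows --steps '[-1, 0, 0, 0.2, 0, -1, 0, 0, 0.12, 0, -1, 0, 0, 0.06, 0, -1, 0, 0, 0.03, 0, -1, 0, 0, 0, 0, 1, 0, 0, 0, 0, 1, 0, 0, 0, 0, 1, 0, 0, 0, 0, 1, 0, 0, 0, 0, 1, 0, 0, 0, 0]'

```text
time: 17.25
position: [0.3974, -0.2631, 0.0569]
tool_rot: [1.0, -0.0, -0.0, 0.0]
ft_force: [0.3, -0.4, 0.3]
grip_width: 0.0827
grip_force: 0.0
```

play_rows --steps '[1, 0, 0, 0, 0, 1, 0, 0, 0, 0, 1, 0, 0, -0.5, 0, 1, 0, 0, -1, 0, 1, 0, 0, -1, 0, 1, 0, 0, -1, 0, 1, 0, 0, -1, 0, 1, 0, 0, -1, 0, 1, 0, 0, 0, 0, 1, 0, 0, 0, 0]'

```text
time: 18.25
position: [0.3974, -0.263, 0.2224]
tool_rot: [1.0, -0.0, 0.0, 0.0]
ft_force: [-0.2, 0.3, 0.0]
grip_width: 0.087
grip_force: 0.0
```

```bash
python3 - <<'E'
from h import *
c=snap('top','t3');w=snap('wrist','w3'); o=robot.get_obs(); print(o['position'],o['ft_force'])
print(proj(w,[(.4945,-.2803,.134),(.3977,-.2634,.106)]))
m=np.hstack([c['image'][80:300,60:460],w['image'][::2,::2][:210].copy() if 0 else cv2.resize(w['image'],(294,220))])
cv2.imwrite('pics/m3.png',m[:,:,::-1])
E
```

```text
[ 0.39663287 -0.26228887  0.22090166] [-1.01970089  0.52002396 -0.63143289]
[[312.38518342  65.71388881]
 [285.664986   200.99379429]]
```

View pics/m3.png

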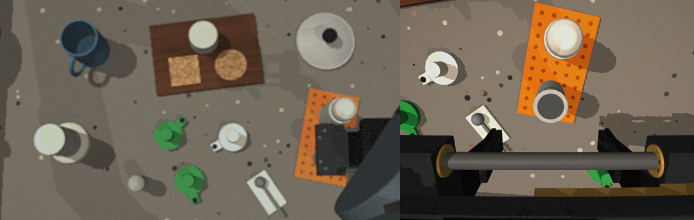

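play_rows --steps '[1, 1, -1, 0, 0, 1, 1, -1, 0, 0, 1, 1, -1, 0, 0, 1, 1, -1, 0, 0, 1, 1, -1, 0, 0, 1, 1, -1, 0, 0, 1, 1, -1, 0, 0, 1, 1, -1, 0, 0, 1, 0.8, -0.7, 0, 0, 1, 0.33, -0.3, 0, 0]'

```text
time: 19.35
position: [0.6722, 0.0093, 0.2194]
tool_rot: [1.0, 0.001, -0.001, -0.0]
ft_force: [-0.6, -0.8, -0.3]
grip_width: 0.0873
grip_force: 0.0
```

```bash
python3 - <<'E'
from h import *
w=snap('wrist','w4'); o=robot.get_obs(); print(o['position'],proj(w,(.6715,.008,.054)))
h=cv2.cvtColor(w['image'],cv2.COLOR_RGB2HSV); m=cv2.inRange(h,(0,0,190),(180,60,255)); 
n,l,st,ce=cv2.connectedComponentsWithStats(m)
for i in range(1,n):
    if st[i,4]>800: print(st[i],ce[i],ray(w,ce[i],.054))
t=np.load('pics/t3.npz'); h=cv2.cvtColor(t['image'],cv2.COLOR_RGB2HSV); m=cv2.inRange(h,(8,60,120),(25,200,255)); m[:, :200]=0;m[:,330:]=0;m[:100]=0;m[180:]=0
n,l,st,ce=cv2.connectedComponentsWithStats(m)
for i in range(1,n):
    if st[i,4]>80: print(st[i],ce[i],ray(t,ce[i],.012))
E
```

```text
[0.67281986 0.00964518 0.21959869] [[286.23569779 187.67538546]]
[ 494  112   66  112 5630] [530.62255773 172.260746  ] [[ 0.68703636 -0.21444876  0.054     ]]
[ 251  153   70   68 3677] [285.50394343 186.86184389] [[0.67225546 0.00866663 0.054     ]]
[275 130  32  30 721] [290.90984743 145.02080444] [[ 0.61299903 -0.05324845  0.012     ]]
[228 135  33  32 856] [244.12149533 150.14485981] [[0.60141469 0.05504462 0.012     ]]
```

play_rows --steps '[1, 0, 0.02, 0.6, 0, 1, 0, 0, 1, 0, 1, 0, 0, 1, 0, 1, 0, 0, 1, 0, 1, 0, 0, 1, 0, 1, 0, 0, 0.9, 0, 1, 0, 0, 0.6, 0, 1, 0, 0, 0.3, 0, 1, 0, 0, 0.15, 0, 1, 0, 0, 0, 0]'

```text
time: 20.4
position: [0.6709, 0.0057, 0.0252]
tool_rot: [1.0, -0.0, -0.0, 0.0]
ft_force: [-0.8, 0.3, -0.3]
grip_width: 0.0871
grip_force: 0.0
```

play_rows --steps '[-1, 0, 0, 0, 0, -1, 0, 0, 0, 0, -1, 0, 0, 0, 0, -1, 0, 0, 0, 0, -1, 0, 0, 0, 0, -1, 0, 0, 0, 0, -1, 0, 0, 0, 0, -1, 0, 0, 0, 0, -1, 0, 0, 0, 0, -1, 0, 0, 0, 0]'

```text
time: 21.4
position: [0.6718, 0.0065, 0.0262]
tool_rot: [1.0, -0.0, 0.001, -0.0]
ft_force: [-0.2, 1.0, 4.8]
grip_width: 0.0638
grip_force: 20.0
```

play_rows --steps '[-1, 0, 0, -0.2, 0, -1, 0, 0, -0.5, 0, -1, 0, 0, -0.9, 0, -1, 0, 0, -1, 0, -1, 0, 0, -1, 0, -1, 0, 0, -1, 0, -1, 0, 0, -1, 0, -1, 0, 0, -0.7, 0, -1, -0.2, -0.2, -0.3, 0, -1, -0.5, -0.6, 0, 0]'

```text
time: 22.4
position: [0.6518, 0.029, 0.2255]
tool_rot: [1.0, -0.001, 0.002, 0.001]
ft_force: [-0.4, -0.4, 0.1]
grip_width: 0.0637
grip_force: 20.0
```

play_rows --steps '[-1, -0.75, -0.98, 0, 0, -1, -0.75, -0.98, 0, 0, -1, -0.75, -0.98, 0, 0, -1, -0.75, -0.98, 0, 0, -1, -0.75, -0.98, 0, 0, -1, -0.75, -0.98, 0, 0, -1, -0.75, -0.98, 0, 0, -1, -0.75, -0.98, 0, 0, -1, -0.6, -0.8, 0, 0, -1, -0.4, -0.6, 0, 0]'

```text
time: 23.4
position: [0.4372, 0.3086, 0.2229]
tool_rot: [1.0, 0.001, -0.001, 0.0]
ft_force: [0.7, 0.0, -1.2]
grip_width: 0.0636
grip_force: 20.0
```

play_rows --steps '[-1, 0, -0.2, 0, 0, -1, 0, 0, 0.5, 0, -1, 0, 0, 0.9, 0, -1, 0, 0, 0.8, 0, -1, 0, 0, 0.5, 0, -1, 0, 0, 0.25, 0, -1, 0, 0, 0.1, 0, -1, 0, 0, 0, 0, -1, 0, 0, 0, 0, -1, 0, 0, 0, 0]'

```text
time: 24.4
position: [0.441, 0.3137, 0.1328]
tool_rot: [1.0, -0.0, 0.001, -0.0]
ft_force: [0.0, -0.4, -1.2]
grip_width: 0.0635
grip_force: 20.0
```

play_rows --steps '[-1, -0.17, -0.14, 0, 0, -1, 0, 0, 0.1, 0, -1, 0, 0, 0.05, 0, -1, 0, 0, 0.05, 0, -1, 0, 0, 0, 0, -1, 0, 0, 0, 0, -1, 0, 0, 0, 0, -1, 0, 0, 0, 0, -1, 0, 0, 0, 0, -1, 0, 0, 0, 0]'

```text
time: 25.4
position: [0.4353, 0.3177, 0.126]
tool_rot: [1.0, -0.0, 0.0, -0.0]
ft_force: [-0.1, 0.4, -1.4]
grip_width: 0.0636
grip_force: 20.0
```

```bash
python3 - <<'E'
from h import *
o=robot.get_obs(); print(o['position'],o['ft_force'])
s=snap('scene','s5');t=snap('top','t5')
a=cv2.resize(s['image'][90:215,310:430],None,fx=4,fy=4);b=cv2.resize(t['image'][170:295,60:140],None,fx=4,fy=4)
cv2.imwrite('pics/m5.png',np.hstack([a,b])[:,:,::-1])
E
```

```text
[0.43532995 0.31770668 0.12598272] [-0.06325858  0.42330964 -1.39677366]
```

View pics/m5.png

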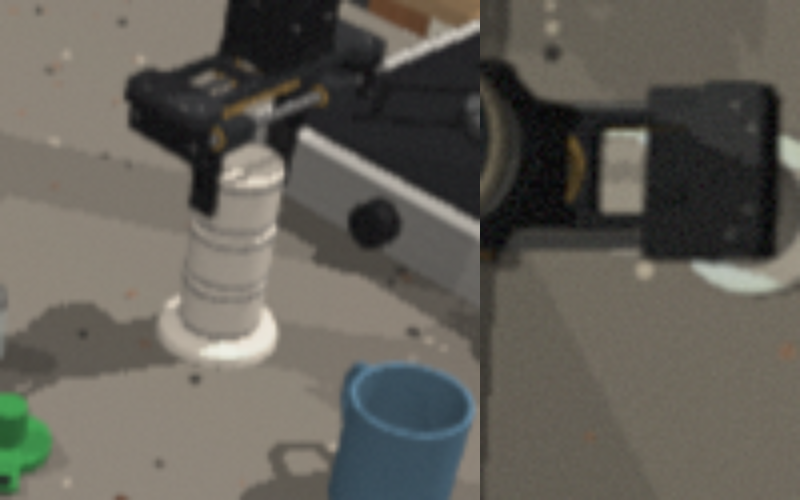

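play_rows --steps '[-1, 0, 0, 0.05, 0, -1, 0, 0, 0.04, 0, -1, 0, 0, 0, 0, -1, 0, 0, 0, 0, -1, 0, 0, 0, 0, -1, 0, 0, 0, 0, -1, 0, 0, 0, 0, -1, 0, 0, 0, 0, -1, 0, 0, 0, 0, -1, 0, 0, 0, 0]'

```text
time: 26.5
position: [0.4353, 0.3177, 0.1232]
tool_rot: [1.0, -0.0, -0.0, -0.0]
ft_force: [-1.0, 0.4, -1.7]
grip_width: 0.0636
grip_force: 20.0
```

play_rows --steps '[-1, 0, 0, 0.03, 0, -1, 0, 0, 0, 0, -1, 0, 0, 0, 0, -1, 0, 0, 0.03, 0, -1, 0, 0, 0, 0, -1, 0, 0, 0, 0, -1, 0, 0, 0, 0, -1, 0, 0, 0, 0, -1, 0, 0, 0, 0, -1, 0, 0, 0, 0]'

```text
time: 27.5
position: [0.4353, 0.3177, 0.1231]
tool_rot: [1.0, -0.0, 0.0, -0.0]
ft_force: [-2.6, -0.8, 10.8]
grip_width: 0.0635
grip_force: 20.0
```

Contact; release and rise.

play_rows --steps '[-1, 0, 0, -0.03, 0, -1, 0, 0, 0, 0, 1, 0, 0, 0, 0, 1, 0, 0, 0, 0, 1, 0, 0, 0, 0, 1, 0, 0, 0, 0, 1, 0, 0, 0, 0, 1, 0, 0, 0, 0, 1, 0, 0, 0, 0, 1, 0, 0, -0.3, 0]'

```text
time: 28.5
position: [0.4344, 0.3173, 0.1306]
tool_rot: [1.0, -0.0, -0.001, 0.001]
ft_force: [-0.7, -0.4, 0.4]
grip_width: 0.0869
grip_force: 0.0
```

play_rows --steps '[1, 0, 0, -0.7, 0, 1, 0, 0, -1, 0, 1, 0, 0, -1, 0, 1, 0, 0, -1, 0, 1, 0, 0, -1, 0, 1, 0, 0, -0.4, 0, 1, 0, 0, 0, 0, 1, 0, 0, 0, 0, 1, 0, 0, 0, 0, 1, 0, 0, 0, 0]'

```text
time: 29.5
position: [0.4345, 0.3173, 0.2827]
tool_rot: [1.0, -0.0, -0.002, 0.001]
ft_force: [-0.1, 0.3, -0.4]
grip_width: 0.0868
grip_force: 0.0
```

```bash
python3 - <<'E'
from h import *
o=robot.get_obs(); print(o['position'],o['ft_force'])
w=snap('wrist','w6'); print(proj(w,[(.4353,.3177,.151),(.436,.318,.006)]))
s=snap('scene','s6')
print(proj(s,[(.4353,.3177,.151)]))
a=cv2.resize(s['image'][110:215,330:400],None,fx=4,fy=4)
cv2.imwrite('pics/m6.png',np.hstack([a,w['image']])[:,:,::-1])
E
```

```text
[0.4345078  0.31732759 0.28268817] [-0.1179983   0.28002001 -0.4468493 ]
[[283.77736489 195.38621155]
 [283.9767241  163.96679029]]
[[369.65536337 131.80198497]]
```

View pics/m6.png

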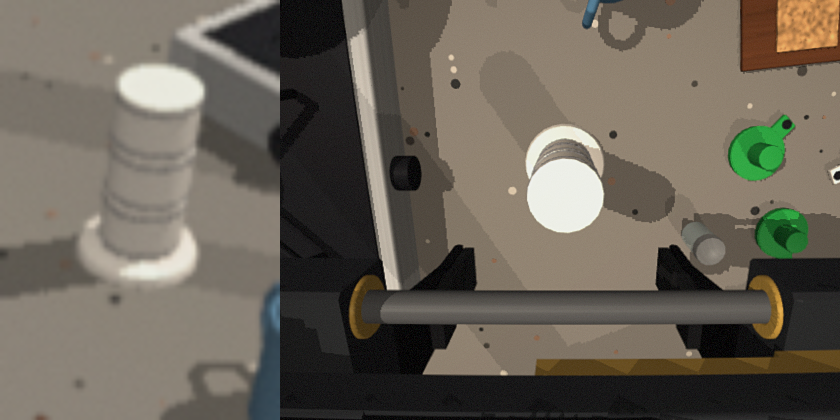

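play_rows --steps '[1, 0, 0.5, 0, 0, 1, 0.05, 1, 0, 0, 1, 0.05, 1, 0, 0, 1, 0.05, 1, 0, 0, 1, 0.05, 1, 0.6, 0, 1, 0.05, 1, 0.6, 0, 1, 0.05, 1, 0.6, 0, 1, 0.05, 1, 0.6, 0, 1, 0.03, 1, 0.6, 0, 1, 0, 1, 0.6, 0]'

```text
time: 30.6
position: [0.4463, 0.0308, 0.1759]
tool_rot: [1.0, -0.0, 0.0, 0.0]
ft_force: [0.6, -0.1, 0.3]
grip_width: 0.0869
grip_force: 0.0
```

play_rows --steps '[1, 0, 1, 0.5, 0, 1, 0, 1, 0.5, 0, 1, 0, 0.6, 0.4, 0, 1, 0, 0.3, 0.2, 0, 1, 0, 0, 0, 0, 1, 0, 0, 0, 0, 1, 0, 0, 0, 0, 1, 0, 0, 0, 0, 1, 0, 0, 0, 0, 1, 0, 0, 0, 0]'

```text
time: 31.6
position: [0.4468, -0.0538, 0.1286]
tool_rot: [1.0, 0.0, 0.0, 0.0]
ft_force: [-0.0, -0.4, 0.1]
grip_width: 0.0871
grip_force: 0.0
```

```bash
python3 - <<'E'
from h import *
o=robot.get_obs(); print(o['position'],o['ft_force'])
w=snap('wrist','w7'); print(proj(w,[(.446,-.0545,.042),(.446,-.0545,.012),o['position']]))
cv2.imwrite('pics/w7c.png',w['image'][:,:,::-1])
E
```

```text
[ 0.44677303 -0.05383209  0.12863688] [-0.02164438 -0.40659403  0.10329317]
[[285.16423926 214.25543903]
 [285.21643469 202.75796283]
 [283.52665599 266.87790641]]
```

View pics/w7c.png

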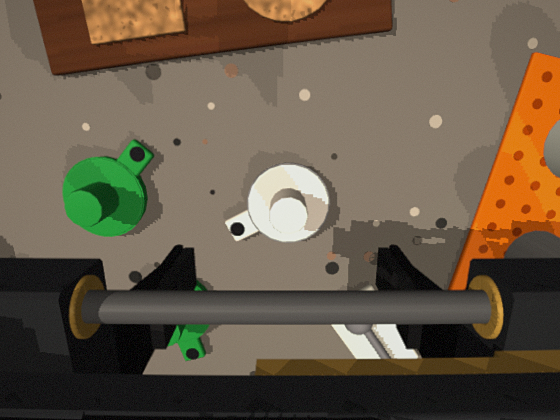

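play_rows --steps '[1, 0, 0.06, 0.5, 0, 1, 0, 0, 0.9, 0, 1, 0, 0, 0.9, 0, 1, 0, 0, 0.7, 0, 1, 0, 0, 0.4, 0, 1, 0, 0, 0.2, 0, 1, 0, 0, 0.08, 0, 1, 0, 0, 0, 0, 1, 0, 0, 0, 0, 1, 0, 0, 0, 0]'

```text
time: 32.65
position: [0.4471, -0.0562, 0.0186]
tool_rot: [1.0, -0.0, 0.001, 0.0]
ft_force: [0.1, -0.7, 0.2]
grip_width: 0.0868
grip_force: 0.0
```

play_rows --steps '[-1, 0, 0, 0, 0, -1, 0, 0, 0, 0, -1, 0, 0, 0, 0, -1, 0, 0, 0, 0, -1, 0, 0, 0, 0, -1, 0, 0, 0, 0, -1, 0, 0, 0, 0, -1, 0, 0, 0, 0, -1, 0, 0, 0, 0, -1, 0, 0, 0, 0]' --grip_force 12

```text
time: 33.65
position: [0.4466, -0.056, 0.0179]
tool_rot: [1.0, -0.0, -0.0, -0.0]
ft_force: [0.7, -0.5, 0.3]
grip_width: 0.0273
grip_force: 12.0
```

play_rows --steps '[-1, 0, 0, -0.2, 0, -1, 0, 0, -0.6, 0, -1, 0, 0, -1, 0, -1, 0, 0, -1, 0, -1, 0, -0.3, -1, 0, -1, 0, -0.6, -1, 0, -1, 0, -0.9, -1, 0, -1, 0, -0.9, -0.8, 0, -1, -0.1, -0.9, -0.6, 0, -1, -0.1, -0.9, -0.3, 0]'

```text
time: 34.65
position: [0.4409, 0.08, 0.2451]
tool_rot: [1.0, -0.0, 0.002, 0.0]
ft_force: [0.3, -0.5, -1.3]
grip_width: 0.0277
grip_force: 12.0
```

play_rows --steps '[-1, -0.1, -1, 0, 0, -1, -0.1, -1, 0, 0, -1, 0, -1, 0, 0, -1, 0, -1, 0, 0, -1, 0, -1, 0, 0, -1, 0, -1, 0, 0, -1, 0, -0.9, 0, 0, -1, 0, -0.6, 0, 0, -1, 0, -0.4, 0, 0, -1, 0, 0, 0, 0]'

```text
time: 35.65
position: [0.4344, 0.3168, 0.243]
tool_rot: [1.0, 0.001, 0.0, -0.0]
ft_force: [-0.3, -0.0, -1.5]
grip_width: 0.0273
grip_force: 12.0
```

play_rows --steps '[-1, 0.04, -0.03, 0.4, 0, -1, 0, 0, 0.7, 0, -1, 0, 0, 0.6, 0, -1, 0, 0, 0.3, 0, -1, 0, 0, 0.15, 0, -1, 0, 0, 0.1, 0, -1, 0, 0, 0, 0, -1, 0, 0, 0, 0, -1, 0, 0, 0, 0, -1, 0, 0, 0, 0]'

```text
time: 36.65
position: [0.4362, 0.317, 0.1759]
tool_rot: [1.0, -0.0, 0.0, -0.0]
ft_force: [-0.4, 0.4, -0.4]
grip_width: 0.0279
grip_force: 12.0
```

play_rows --steps '[-1, 0, -0.02, 0.1, 0, -1, 0, 0, 0.06, 0, -1, 0, 0, 0.04, 0, -1, 0, 0, 0.02, 0, -1, 0, 0, 0, 0, -1, 0, 0, 0, 0, -1, 0, 0, 0, 0, -1, 0, 0, 0, 0, -1, 0, 0, 0, 0, -1, 0, 0, 0, 0]'

```text
time: 37.65
position: [0.4358, 0.3174, 0.1689]
tool_rot: [1.0, -0.0, -0.0, 0.0]
ft_force: [-1.6, -0.6, 3.0]
grip_width: 0.0277
grip_force: 12.0
```

play_rows --steps '[1, 0, 0, 0, 0, 1, 0, 0, 0, 0, 1, 0, 0, 0, 0, 1, 0, 0, 0, 0, 1, 0, 0, 0, 0, 1, 0, 0, 0, 0, 1, 0, 0, 0, 0, 1, 0, 0, 0, 0, 1, 0, 0, 0, 0, 1, 0, 0, 0, 0]'

```text
time: 38.65
position: [0.4359, 0.3174, 0.1689]
tool_rot: [1.0, -0.0, 0.0, -0.0]
ft_force: [0.8, -0.6, 0.8]
grip_width: 0.0863
grip_force: 0.0
```

play_rows --steps '[1, 0, 0, -0.2, 0, 1, 0, 0, -0.5, 0, 1, 0, 0, -1, 0, 1, 0, 0, -1, 0, 1, 0, 0, -1, 0, 1, 0, 0, -0.5, 0, 1, 0, 0, 0, 0, 1, 0, 0, 0, 0, 1, 0, 0, 0, 0, 1, 0, 0, 0, 0]'

```text
time: 39.65
position: [0.4352, 0.3171, 0.2935]
tool_rot: [1.0, -0.0, -0.001, 0.001]
ft_force: [-0.3, 0.2, 0.6]
grip_width: 0.0869
grip_force: 0.0
```

```bash
python3 - <<'E'
from h import *
o=robot.get_obs(); print(o['position'],o['ft_force'])
w=snap('wrist','w8'); print(proj(w,[(.4355,.3177,.151),(.4355,.3177,.163),(.4355,.3177,.193)]))
s=snap('scene','s8')
print(proj(s,[(.4355,.3177,.193)]))
a=cv2.resize(s['image'][100:205,330:400],None,fx=4,fy=4)
cv2.imwrite('pics/m8.png',np.hstack([a,w['image']])[:,:,::-1])
E
```

```text
[0.43518869 0.31707889 0.29347671] [-0.29446429  0.15065432  0.57854954]
[[283.56013997 192.76686359]
 [283.49401846 196.39675197]
 [283.30444532 206.80885021]]
[[371.68271515 119.1772476 ]]
```

View pics/m8.png

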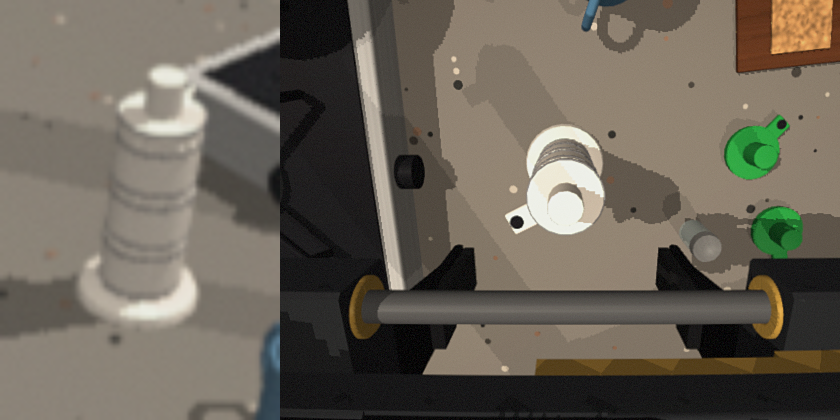

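play_rows --steps '[1, 0, 0.5, 0, 0, 1, 0.1, 1, 0, 0, 1, 0.1, 1, 0, 0, 1, 0.1, 1, 0, 0, 1, 0.1, 1, 0, 0, 1, 0.1, 1, 0.2, 0, 1, 0.1, 1, 0.3, 0, 1, 0.1, 1, 0.3, 0, 1, 0.1, 1, 0.3, 0, 1, 0.1, 1, 0.3, 0]'

```text
time: 40.75
position: [0.4622, 0.0304, 0.2525]
tool_rot: [1.0, -0.0, -0.0, 0.0]
ft_force: [0.6, -0.1, -0.3]
grip_width: 0.0873
grip_force: 0.0
```

play_rows --steps '[1, 0.1, 1, 0.3, 0, 1, 0.1, 1, 0.3, 0, 1, 0.1, 1, 0.3, 0, 1, 0.1, 1, 0, 0, 1, 0.1, 1, 0, 0, 1, 0.1, 1, 0, 0, 1, 0.1, 1, 0, 0, 1, 0.1, 1, 0, 0, 1, 0.1, 1, 0, 0, 1, 0.1, 0.6, 0, 0]'

```text
time: 41.75
position: [0.4922, -0.2584, 0.2258]
tool_rot: [1.0, -0.001, -0.0, 0.0]
ft_force: [0.0, 0.6, -0.5]
grip_width: 0.0871
grip_force: 0.0
```

play_rows --steps '[1, 0.08, 0.8, 0, 0, 1, 0, 0, 0, 0, 1, 0, 0, 0, 0, 1, 0, 0, 0, 0, 1, 0, 0, 0, 0, 1, 0, 0, 0, 0, 1, 0, 0, 0, 0, 1, 0, 0, 0, 0, 1, 0, 0, 0, 0, 1, 0, 0, 0, 0]'

```text
time: 42.75
position: [0.4952, -0.2795, 0.2259]
tool_rot: [1.0, -0.0, 0.0, -0.0]
ft_force: [-0.5, 0.5, 0.1]
grip_width: 0.0871
grip_force: 0.0
```

```bash
python3 - <<'E'
from h import *
o=robot.get_obs(); print(o['position'],o['ft_force'])
w=snap('wrist','w9'); t=snap('top','t9'); print(proj(w,[(.4945,-.2803,.134),(.3977,-.2634,.106)]))
cv2.imwrite('pics/m9.png',w['image'][:,:,::-1])
E
```

```text
[ 0.49521494 -0.2795474   0.22586229] [-0.48807831  0.49752846  0.07287568]
[[285.332852   211.92460695]
 [265.77176026 309.30326373]]
```

View pics/m9.png

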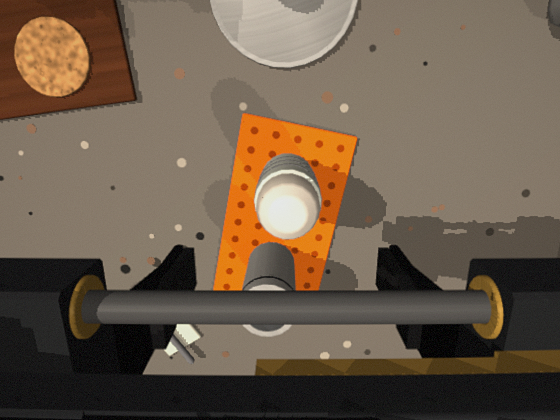

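play_rows --steps '[1, 0, 0.03, 0.5, 0, 1, 0, 0, 0.9, 0, 1, 0, 0, 0.9, 0, 1, 0, 0, 0.9, 0, 1, 0, 0, 0.9, 0, 1, 0, 0, 0.6, 0, 1, 0, 0, 0.3, 0, 1, 0, 0, 0.12, 0, 1, 0, 0, 0, 0, 1, 0, 0, 0, 0]'

```text
time: 43.85
position: [0.4958, -0.281, 0.0732]
tool_rot: [1.0, -0.0, 0.001, 0.001]
ft_force: [-0.6, -0.9, -0.0]
grip_width: 0.0873
grip_force: 0.0
```

play_rows --steps '[-1, 0, 0, 0, 0, -1, 0, 0, 0, 0, -1, 0, 0, 0, 0, -1, 0, 0, 0, 0, -1, 0, 0, 0, 0, -1, 0, 0, 0, 0, -1, 0, 0, 0, 0, -1, 0, 0, 0, 0, -1, 0, 0, 0, 0, -1, 0, 0, 0, 0]' --grip_force 20

```text
time: 44.85
position: [0.4953, -0.2806, 0.0724]
tool_rot: [1.0, -0.0, 0.0, 0.0]
ft_force: [-1.1, -0.6, 2.3]
grip_width: 0.0554
grip_force: 20.0
```

play_rows --steps '[-1, 0, 0, -0.3, 0, -1, 0, 0, -0.7, 0, -1, 0, 0, -1, 0, -1, 0, 0, -1, 0, -1, 0, 0, -1, 0, -1, 0, 0, -0.7, 0, -1, 0, 0, -0.3, 0, -1, 0.1, -0.3, 0, 0, -1, 0.2, -0.6, 0, 0, -1, 0.3, -0.8, 0, 0]'

```text
time: 45.85
position: [0.5121, -0.2283, 0.2204]
tool_rot: [1.0, -0.001, -0.002, -0.001]
ft_force: [0.4, -0.5, -2.7]
grip_width: 0.0557
grip_force: 20.0
```

play_rows --steps '[-1, 0.3, -1, 0, 0, -1, 0.3, -1, 0, 0, -1, 0.3, -1, 0, 0, -1, 0.3, -1, 0, 0, -1, 0.3, -1, 0, 0, -1, 0.3, -1, 0, 0, -1, 0.3, -1, 0, 0, -1, 0.3, -1, 0, 0, -1, 0.3, -0.8, 0, 0, -1, 0.3, -0.6, 0, 0]'

```text
time: 46.85
position: [0.6015, 0.0553, 0.2198]
tool_rot: [1.0, 0.001, -0.003, -0.001]
ft_force: [-0.0, -0.1, -2.1]
grip_width: 0.0556
grip_force: 20.0
```

play_rows --steps '[-1, 0, 0, 0, 0, -1, 0, 0, 0.5, 0, -1, 0, 0, 1, 0, -1, 0, 0, 1, 0, -1, 0, 0, 1, 0, -1, 0, 0, 0.6, 0, -1, 0, 0, 0.2, 0, -1, 0, 0, 0.1, 0, -1, 0, 0, 0, 0, -1, 0, 0, 0, 0]'

```text
time: 47.85
position: [0.604, 0.0524, 0.0913]
tool_rot: [1.0, -0.0, 0.001, 0.0]
ft_force: [0.5, -0.3, -1.4]
grip_width: 0.0554
grip_force: 20.0
```

play_rows --steps '[-1, -0.02, -0.08, 0, 0, -1, 0, 0, 0.2, 0, -1, 0, 0, 0.1, 0, -1, 0, 0, 0.08, 0, -1, 0, 0, 0.04, 0, -1, 0, 0, 0, 0, -1, 0, 0, 0, 0, -1, 0, 0, 0, 0, -1, 0, 0, 0, 0, -1, 0, 0, 0, 0]'

```text
time: 48.85
position: [0.6027, 0.0549, 0.0784]
tool_rot: [1.0, -0.0, 0.0, -0.0]
ft_force: [-2.2, 0.2, 5.2]
grip_width: 0.0556
grip_force: 20.0
```

Contact; release, rise and head for the canister (0.3977, −0.2634).

play_rows --steps '[1, 0, 0, 0, 0, 1, 0, 0, 0, 0, 1, 0, 0, 0, 0, 1, 0, 0, 0, 0, 1, 0, 0, 0, 0, 1, 0, 0, 0, 0, 1, 0, 0, -0.3, 0, 1, 0, 0, -0.8, 0, 1, 0, 0, -1, 0, 1, 0, 0, -1, 0]'

```text
time: 49.85
position: [0.6025, 0.0549, 0.172]
tool_rot: [1.0, -0.0, -0.0, -0.0]
ft_force: [0.5, -0.4, -0.1]
grip_width: 0.0868
grip_force: 0.0
```

play_rows --steps '[1, 0, 0, -1, 0, 1, 0, 0, -0.6, 0, 1, -0.6, 0.9, 0, 0, 1, -0.65, 1, 0, 0, 1, -0.65, 1, 0, 0, 1, -0.65, 1, 0, 0, 1, -0.65, 1, 0, 0, 1, -0.65, 1, 0, 0, 1, -0.65, 1, 0, 0, 1, -0.65, 1, 0, 0]'

```text
time: 50.85
position: [0.4473, -0.1832, 0.2195]
tool_rot: [1.0, 0.0, 0.001, 0.0]
ft_force: [-0.3, 0.1, 0.1]
grip_width: 0.0869
grip_force: 0.0
```

play_rows --steps '[1, -0.65, 1, 0, 0, 1, -0.65, 1, 0, 0, 1, -0.4, 0.7, 0, 0, 1, 0, 0, 0, 0, 1, 0, 0, 0, 0, 1, 0, 0, 0, 0, 1, 0, 0, 0, 0, 1, 0, 0, 0, 0, 1, 0, 0, 0, 0, 1, 0, 0, 0, 0]'

```text
time: 51.85
position: [0.3973, -0.2627, 0.2186]
tool_rot: [1.0, 0.0, -0.0, -0.0]
ft_force: [0.9, -0.1, -0.4]
grip_width: 0.0871
grip_force: 0.0
```

Right over the place where it was released. Descend to z 0.057 (5.38 rows).

play_rows --steps '[1, 0, 0, 0.5, 0, 1, 0, 0, 0.9, 0, 1, 0, 0, 0.9, 0, 1, 0, 0, 0.9, 0, 1, 0, 0, 0.9, 0, 1, 0, 0, 0.7, 0, 1, 0, 0, 0.4, 0, 1, 0, 0, 0.15, 0, 1, 0, 0, 0, 0, 1, 0, 0, 0, 0]'

```text
time: 52.85
position: [0.3975, -0.2634, 0.0586]
tool_rot: [1.0, -0.0, 0.0, 0.0]
ft_force: [-0.2, -0.2, 0.2]
grip_width: 0.0871
grip_force: 0.0
```

play_rows --steps '[-1, 0, 0, 0, 0, -1, 0, 0, 0, 0, -1, 0, 0, 0, 0, -1, 0, 0, 0, 0, -1, 0, 0, 0, 0, -1, 0, 0, 0, 0, -1, 0, 0, 0, 0, -1, 0, 0, 0, 0, -1, 0, 0, 0, 0, -1, 0, 0, 0, 0]'

```text
time: 53.85
position: [0.3971, -0.2631, 0.0583]
tool_rot: [1.0, -0.0, 0.0, 0.0]
ft_force: [0.1, 0.3, 3.6]
grip_width: 0.0522
grip_force: 20.0
```

play_rows --steps '[-1, 0, 0, -0.3, 0, -1, 0, 0, -0.7, 0, -1, 0, 0, -1, 0, -1, 0, 0, -1, 0, -1, 0, 0, -1, 0, -1, 0, 0, -0.9, 0, -1, 0, 0, -0.4, 0, -1, 0.3, -0.3, 0, 0, -1, 0.6, -0.6, 0, 0, -1, 0.9, -0.9, 0, 0]'

```text
time: 54.85
position: [0.4506, -0.2083, 0.2162]
tool_rot: [1.0, -0.002, -0.001, -0.001]
ft_force: [1.1, -0.5, -3.3]
grip_width: 0.0521
grip_force: 20.0
```

play_rows --steps '[-1, 1, -0.95, 0, 0, -1, 1, -0.95, 0, 0, -1, 1, -0.95, 0, 0, -1, 1, -0.95, 0, 0, -1, 0.8, -0.8, 0, 0, -1, 0.5, -0.5, 0, 0, -1, 0.18, -0.1, 0, -0.5, -1, 0, 0, 0, -1, -1, 0, 0, 0, -1, -1, 0, 0, 0, -1]'

```text
time: 55.85
position: [0.6145, -0.0514, 0.215]
tool_rot: [0.984, 0.176, -0.002, -0.001]
ft_force: [0.0, 0.1, -1.6]
grip_width: 0.0518
grip_force: 20.0
```

play_rows --steps '[-1, 0, 0, 0, -1, -1, 0, 0, 0, -1, -1, 0, 0, 0, -1, -1, 0, 0, 0, -1, -1, 0, 0, 0, -1, -1, 0, 0, 0, -1, -1, 0, 0, 0, -1, -1, 0, 0, 0, -1, -1, 0, 0, 0, -0.5, -1, 0, 0, 0, 0]'

```text
time: 56.85
position: [0.6145, -0.0518, 0.2152]
tool_rot: [0.825, 0.565, -0.001, -0.002]
ft_force: [0.1, -0.6, -1.7]
grip_width: 0.0524
grip_force: 20.0
```

```bash
python3 - <<'E'
from h import *
from scipy.spatial.transform import Rotation as R
o=robot.get_obs(); M=R.from_quat(o['tool_rot']).as_matrix(); print(o['position'],o['ft_force'],o['q'],M.round(3))
d=M.T@(np.array([.6155,-.053,.0675])-o['position']); print(d/.03)
c=snap('top','t10'); w=snap('wrist','w10')
a=cv2.resize(c['image'][80:200,190:350],None,fx=2.5,fy=2.5); cv2.imwrite('pics/m10.png',np.hstack([a,cv2.resize(w['image'],(400,300))])[:,:,::-1])
E
```

```text
[ 0.61449815 -0.05179246  0.2152461 ] [ 0.07218821 -0.64416564 -1.68138647] [-2.65255299e-01  5.25767060e-01  1.45917897e+00  4.03809568e-04
  1.16054032e+00  1.05255535e-01] [[ 0.362  0.932 -0.004]
 [ 0.932 -0.362  0.001]
 [-0.    -0.004 -1.   ]]
[-0.02521647  0.06496854  4.92465467]
```

View pics/m10.png

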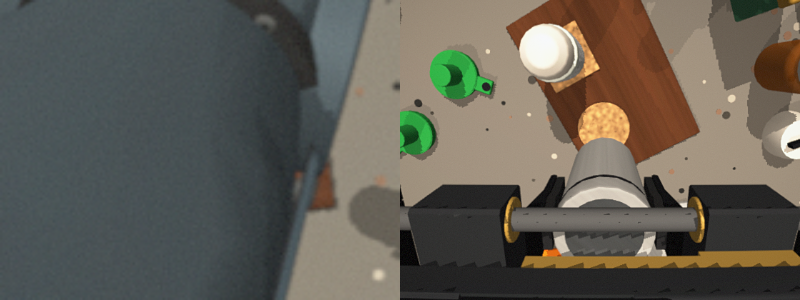

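play_rows --steps '[-1, -0.02, 0.06, 0.5, 0, -1, 0, 0, 0.9, 0, -1, 0, 0, 0.9, 0, -1, 0, 0, 0.9, 0, -1, 0, 0, 0.7, 0, -1, 0, 0, 0.5, 0, -1, 0, 0, 0.3, 0, -1, 0, 0, 0.1, 0, -1, 0, 0, 0, 0, -1, 0, 0, 0, 0]'

```text
time: 57.95
position: [0.6179, -0.0545, 0.0742]
tool_rot: [0.825, 0.565, 0.001, 0.001]
ft_force: [0.8, -0.1, -1.3]
grip_width: 0.0523
grip_force: 20.0
```

play_rows --steps '[-1, 0.02, -0.09, 0, 0, -1, 0, 0, 0.14, 0, -1, 0, 0, 0.08, 0, -1, 0, 0, 0.06, 0, -1, 0, 0, 0.04, 0, -1, 0, 0, 0, 0, -1, 0, 0, 0, 0, -1, 0, 0, 0, 0, -1, 0, 0, 0, 0, -1, 0, 0, 0, 0]'

```text
time: 58.95
position: [0.6146, -0.0528, 0.0643]
tool_rot: [0.825, 0.565, 0.0, 0.0]
ft_force: [-1.6, 0.6, 5.7]
grip_width: 0.0522
grip_force: 20.0
```

play_rows --steps '[1, 0, 0, 0, 0, 1, 0, 0, 0, 0, 1, 0, 0, 0, 0, 1, 0, 0, 0, 0, 1, 0, 0, 0, 0, 1, 0, 0, 0, 0, 1, 0, 0, 0, 0, 1, 0, 0, -0.3, 0, 1, 0, 0, -0.8, 0, 1, 0, 0, -1, 0]'

```text
time: 59.95
position: [0.6137, -0.0526, 0.1265]
tool_rot: [0.825, 0.565, -0.001, -0.001]
ft_force: [0.4, -0.1, 0.4]
grip_width: 0.0873
grip_force: 0.0
```

play_rows --steps '[1, 0, 0, -1, 0, 1, 0, 0, -1, 0, 1, 0, 0, -1, 0, 1, -0.5, -0.5, -0.3, 0, 1, -0.9, -0.3, 0, 0, 1, -0.9, -0.3, 0, 0, 1, -0.9, -0.3, 0, 0, 1, -0.9, -0.3, 0, 0, 1, -0.9, 0, 0, 0, 1, -0.9, 0, 0, 0]'

```text
time: 60.95
position: [0.5023, -0.2, 0.2264]
tool_rot: [0.825, 0.565, 0.0, 0.0]
ft_force: [0.7, 0.5, 0.6]
grip_width: 0.0866
grip_force: 0.0
```

play_rows --steps '[1, -0.9, 0, 0, 0, 1, -0.9, 0, 0, 0, 1, -0.9, 0, 0, 0, 1, -0.9, 0, 0, 0, 1, -0.5, 0, 0, 0, 1, 0, 0, 0, 0, 1, 0, 0, 0, 0, 1, 0, 0, 0, 0, 1, 0, 0, 0, 0, 1, 0, 0, 0, 0]'

```text
time: 61.95
position: [0.4588, -0.313, 0.2256]
tool_rot: [0.825, 0.565, 0.0, -0.0]
ft_force: [0.5, -0.3, -0.6]
grip_width: 0.0874
grip_force: 0.0
```

```bash
python3 - <<'E'
from h import *
o=robot.get_obs(); print(o['position'],o['ft_force'])
c=snap('top','t11'); s=snap('scene','s11')
a=cv2.resize(c['image'][80:260,80:330],None,fx=1.6,fy=1.6); b=cv2.resize(s['image'][100:280,280:420],None,fx=1.6,fy=1.6)
a=cv2.resize(c['image'][88:188,205:325],None,fx=4,fy=4); b=cv2.resize(s['image'][100:300,280:440],(320,400))
cv2.imwrite('pics/m11.png',np.hstack([a,b])[:,:,::-1])
f=lambda P:(4*(proj(c,P)-[205,88]+.5)-.5).round(0).tolist()
print(f([(.602,.055,.14),(.602,.055,.104),(.615,-.053,.112),(.615,-.053,.012)]))
E
```

```text
[ 0.45875964 -0.31296196  0.22557495] [ 0.46789238 -0.2601409  -0.59234898]
[[132.0, 182.0], [140.0, 203.0], [348.0, 173.0], [345.0, 226.0]]
```

View pics/m11.png

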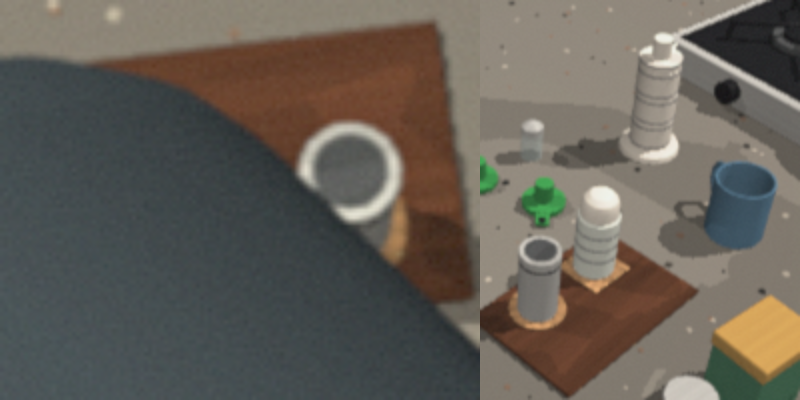

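The scene view shows the canister and bottle centred on their coasters and the dispenser complete. In the top view the canister's top is at (349,172), against (347,171) at the start.

```bash
python3 -c "
from rig import robot
print(robot.hand_in())"
```

```text
the job is handed in; nothing more can be done
None
```

The job is handed in at about 62 s of the 139 s allowed: the tier and spout lid are on the dispenser, and the bottle and canister are back on their coasters. The last pictures show everything in place; the hand-in returned no verdict.

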